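# Fetch a sealing plug from the red tilt-out bin

### The job

Pull the tab of the tilt-out bin with the red front and tip that bin forward as far as it goes. Then take out the orange sealing plug that lies in it and lower it into the open yellow instrument case, lying between the two foam strips, and let go of it; leave the red bin tipped open.

Things in the scene. Friction and masses are not known exactly. Their poses are not given: they have to be found in the camera images.
- bin_red (a joint): Forward tip (rad) of the red-fronted bin about the pivot on its bottom front edge: 0 shut (start), 1.2 at its open stop. 320 g, light friction; let go, it falls shut below about 0.6 and stays open well beyond that. Three like grey units stand in a row 162 mm apart in mixed order, with red, blue and green fronts, tabs and roof patches; one plug in each.
- bin_red_tab (a point): Centre of the red pull tab's head, a disc 26 mm wide, 18 mm thick between flat faces along y; pinched there from above it turns between the fingers. Turns with the bin: y along the pivot, z up the front panel, x into the bin. Pivot 124 mm along -z, panel's top edge 36 mm. z leans back 0.3 rad when shut (head 160 mm above bench, unit's roof 126 mm), 0.9 rad forward (to the robot) when open.
- plug_red: Orange cylinder with black rings in the red bin, 40 mm diameter, 45 mm long, 80 g; origin at its centre, y along its axis, which lies across the bin. Under the roof while shut; when the bin is open it rolls forward to rest about 45 mm above and 15 mm in front of the pivot line. The bin is 141 mm wide inside: grip its flat ends from above, about 8 mm above its centre, to clear the bin's floor.
- case: Open yellow instrument case, fixed, 130 (x) by 160 (y) by 50 mm high, walls and floor 6 mm; origin at the centre of its underside. Grey foam strips 28 mm high along the long walls leave a channel 70 mm wide (x), 148 mm long (y), where the plug lies along y with its centre 26 mm above the origin. The lid leans back from the +x rim, to 105 mm high, clear of the opening.

How it is judged:
On the way:
1. the red bin is tipped fully open (value of joint bin_red above 1.05 rad), for 0.2 s.
At the end, for the whole second after the job is handed in: The red bin is tipped open (joint over 1.05 rad), and the orange plug lies on its side (within about 20 degrees of level) at rest on the floor of the yellow case, between the foam strips, its centre within 35 mm (across) and 60 mm (along) of the case's middle and below 36 mm above its underside (value of joint bin_red above 1.05 rad and x of plug_red in the frame of case between -0.035 and 0.035 m and y of plug_red in the frame of case between -0.06 and 0.06 m and z of plug_red in the frame of case between 0.015 and 0.036 m and angle between plug_red's own y axis and vertical between 1.2 and 1.94 rad and linear speed of plug_red below 0.03 m/s); the robot touches nothing.
It fails at once if the plug is dropped or thrown into the case instead of being lowered (horizontal distance between plug_red and case below 0.07 m and height (world z) of plug_red below 0.05 m and linear speed of plug_red above 0.9 m/s).
It also fails if it takes over 54 s, if anything falls off the work surface, if the arm or the gripper's body presses on something with over 40 N, if the wrist force passes 120 N, or if a joint passes its speed limit or range.

### The arm

A 7-joint arm with a two-finger parallel gripper is mounted at the origin on the work surface. World frame = base frame: x ahead of the robot, y to its left, z up, the work surface at z = 0. Lengths are in m, angles in rad, forces in N, time in s.
With the tool pointing down it reaches from about 0.35 to 0.9 m from the base axis. Payload 19.9 kg.
Tool frame: the origin (TCP) lies midway between the tips of the shut fingers; the grasp point (between the pads) lies 19 mm behind it (robot.grip_point_offset is the distance from the TCP to the grasp point, in m); z points along the fingers, y is the direction in which the jaws open and shut (so a half turn about z gives the same grasp; the last joint's range is limited). The gripper opens to 94 mm and grips with 3 to 60 N. Pads are 16 mm wide; open, the fingers measure 119 mm over their backs; the gripper's body (75 mm by 177 mm) begins 78 mm behind the grasp point.
Start: joints at [-1.214, 0.417, -0.01, 1.614, 0.005, 1.111, -0.053], TCP at [0.243, 0.576, 0.205] pointing down, gripper open.
Joint ranges: [-2.81, 2.81], [-0.39, 2.02], [-1.27, 1.25], [0.06, 2.57], [-1.19, 4.33], [0.19, 2], [-2.82, 2.82]. Speed limits (rad/s): [1.89, 1.89, 2.39, 2.39, 3.01, 3.01, 3.01].

### API

Orientations are given as a unit quaternion [x, y, z, w].
In Python, from workcell import robot gives the robot as it stands.
- The arm moves only by the shell command python3 -m inch 'ROWS' [FORCE]. ROWS is text: rows parted by semicolons, each of 7 numbers parted by spaces: the turn, a rotation vector about the world's x, y, z in degrees, then the shift along the world's x, y, z in m, then the opening, from -1 (shut) to 1 (fully open), so that 0 is half open. In form: rx ry rz tx ty tz fingers; .... A call has 1 to 12 rows; each row is the pose to reach, as a shift and turn from the pose measured when the call began; what a row does not reach only later rows make up. A row lasts 1/10 s, in which the tool goes at most 50 mm and 8.59 degrees, less where a joint would pass 70% of its speed; a pose out of reach is approached as far as the arm can. A call with a gripper value outside its range is refused whole. The fingers move at their own pace and stop on an object; FORCE is the grip in N (left out, the last holds). Time passes only in rows, so rows that repeat a pose let the fingers close. It gives the time, the measured TCP pose, the force and the opening at its end, in the units of the state.
- robot.sense(): the state, without advancing time (a new reading comes with each control period).
- robot.snapshot(name): name is "scene" or "side" or "wrist"; returns the picture (400x640x3 uint8, red, green, blue); there is no depth.
- robot.camera_info(name): a dict with "fx", "fy", "cx", "cy" (pixels), "R" (3x3) and "t" (3): a world point X has camera coordinates R X + t; the wrist camera has in their place "T_tool_cam" (4x4, takes a point from camera to tool coordinates, whose origin is the TCP and whose axes are the flange's). Camera axes: x right, y down, z forward; pixel columns grow to the right and rows downward; lengths in m; the calibration is good to about 2 mm. The wrist camera is an equidistant fisheye: a pixel r from the principal point sees the ray r / f radians off the axis. A picture is of the moment at which its call begins: read the wrist's pose just before it. camera_info takes no time and is no camera call.
- robot.sign_off(): hands the job in, once; it reports no verdict.
The state is a dict: "t": time; "joint_pos": joint angles; "qd": joint speeds; "effort": joint torques, N m; "tool_pos": TCP position; "ee_rot": TCP orientation; "wrist_force": force on the tool from outside, world axes, zero at the start; "wrist_torque": the same for the moment, N m; "width": finger opening in m.
Only numpy, scipy, OpenCV 4.12 (cv2) and the standard library are available. Lean on these libraries where they do the work, as an engineer would, in place of code of your own. Each camera call takes 0.05 s, during which the arm holds its last target.

## Working session

There is one attempt and no reset: what is moved stays moved. The work goes in short steps, Python scripts to look and compute and a shell command to move; the robot and the scene stay as the last step left them, time stands still between calls to the robot, and variables do not carry over. Pictures are saved under pics/ and viewed, and the job is handed in when it is done.

```bash
mkdir -p pics; ls
python3 - <<'E'
from workcell import robot
import cv2
print(robot.sense())
for n in("scene","side","wrist"):
    im=robot.snapshot(n); cv2.imwrite(f"pics/{n}0.png",im[:,:,::-1]); print(n,robot.camera_info(n))
print(robot.grip_point_offset)
E
```

```text
pics
{'t': 0.0, 'joint_pos': array([-1.2134978 ,  0.41794711, -0.01033626,  1.61415226,  0.00470603,
        1.11071215, -0.05298332]), 'qd': array([-2.27359773e-03,  1.28952162e-04,  5.09618372e-05,  2.93763693e-04,
        4.48709674e-04, -5.92258643e-04, -1.24297002e-04]), 'effort': array([ 8.58800413e-04, -8.51246595e+01,  6.39134981e-01, -4.25996304e+01,
       -4.87822748e-02,  1.84805738e-02,  6.22164839e-05]), 'tool_pos': array([0.2425455 , 0.57561567, 0.20485112]), 'ee_rot': array([ 1.98052113e-01,  9.80191310e-01, -5.92327248e-04, -7.77827538e-05]), 'wrist_force': array([ 0.630025  , -0.29099845,  0.14255781]), 'wrist_torque': array([-0.00594661, -0.03453328,  0.01106966]), 'width': 0.0939193447628272}
scene {'fx': 410.0705493298633, 'fy': 410.0705493298633, 'cx': 319.5343207681102, 'cy': 200.70587407520068, 'R': array([[-0.86931128,  0.49425996, -0.00223277],
       [ 0.41013932,  0.71882302, -0.56131917],
       [-0.27583262, -0.48887683, -0.8275964 ]]), 't': array([ 0.49433314, -0.17400004,  1.22769983])}
side {'fx': 401.2236496965959, 'fy': 401.2236496965959, 'cx': 322.2312851773692, 'cy': 197.58348573714625, 'R': array([[ 0.78644217, -0.61765829,  0.00263423],
       [-0.41571277, -0.53245684, -0.73734158],
       [ 0.45682776,  0.57878143, -0.67551496]]), 't': array([-0.45380718,  0.33905827,  1.08154378])}
wrist {'fx': 309.70691628693146, 'fy': 309.70691628693146, 'cx': 318.90054692751517, 'cy': 200.96915818723718, 'T_tool_cam': array([[ 1.57564295e-04, -9.66264370e-01, -2.57552212e-01,
         7.45563695e-02],
       [ 9.99999484e-01, -1.06117726e-04,  1.00990005e-03,
         6.33950514e-04],
       [-1.00316129e-03, -2.57552238e-01,  9.66263855e-01,
        -1.79690205e-01],
       [ 0.00000000e+00,  0.00000000e+00,  0.00000000e+00,
         1.00000000e+00]])}
0.0188
```

View pics/scene0.png

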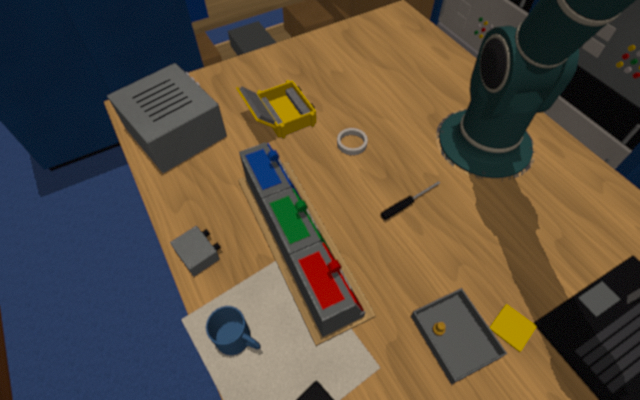

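View pics/side0.png

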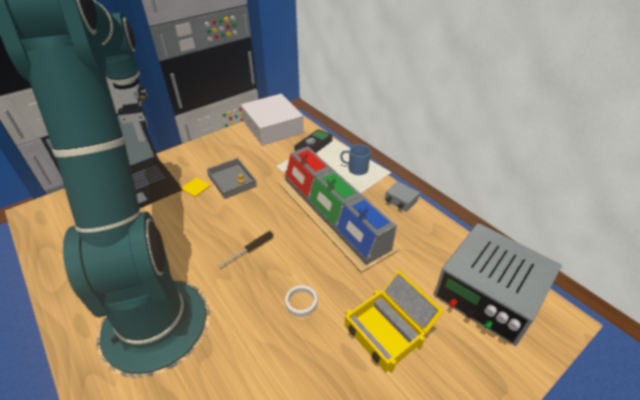

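View pics/wrist0.png

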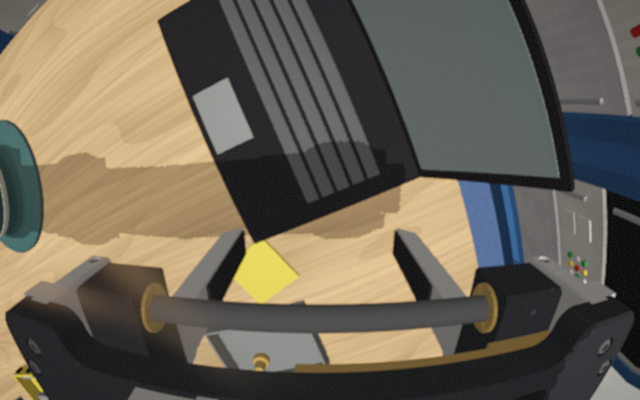

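Scene view: the red unit is at about (330,285) with its tab near (334,267), and the case is near (288,108). Side view: red front near (303,175), case near (390,330). I'll enlarge both.

Run:
```python
import cv2
def c(n,x,y,w,h,o,k):
    im=cv2.imread(f"pics/{n}0.png")[y:y+h,x:x+w]; im=cv2.resize(im,None,fx=k,fy=k,interpolation=cv2.INTER_CUBIC)
    for i in range(0,w,10):
        cv2.line(im,(i*k,0),(i*k,6 if i%50 else 14),(255,255,255),1); 
        if i%20==0: cv2.putText(im,str(x+i),(i*k,24),0,.4,(255,0,255),1)
    for i in range(0,h,10):
        cv2.line(im,(0,i*k),(8,i*k),(255,255,255),1); 
        if i%20==0: cv2.putText(im,str(y+i),(10,i*k+4),0,.4,(255,0,255),1)
    cv2.imwrite(f"pics/{o}.png",im)
c("scene",280,235,110,110,"sc_red",5)
c("scene",230,70,100,80,"sc_case",6)
c("side",270,135,130,140,"sd_red",4)
c("side",330,260,130,120,"sd_case",5)
```

```text
(no output)
```

View pics/sc_red.png

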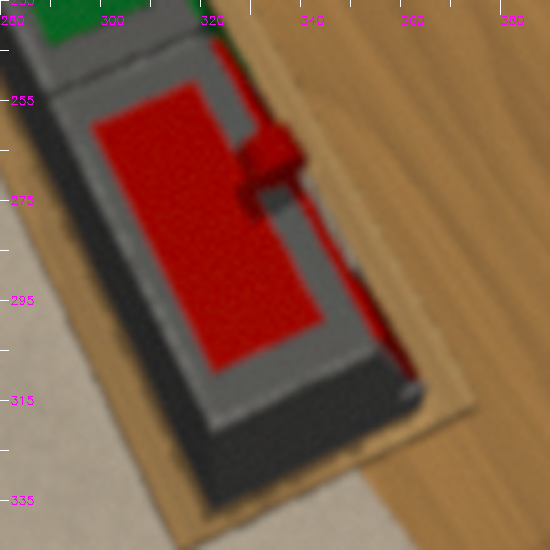

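View pics/sc_case.png

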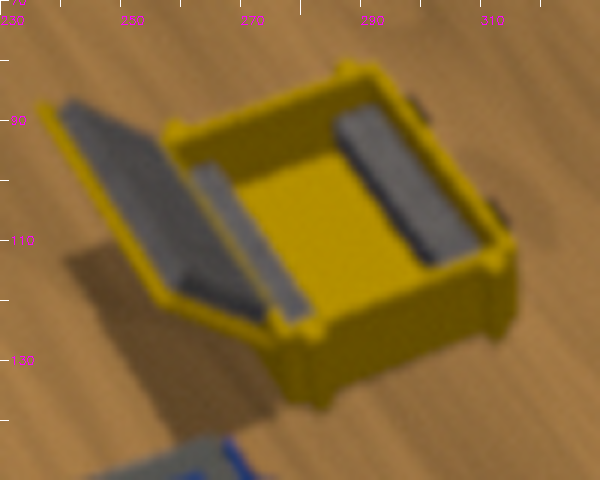

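View pics/sd_red.png

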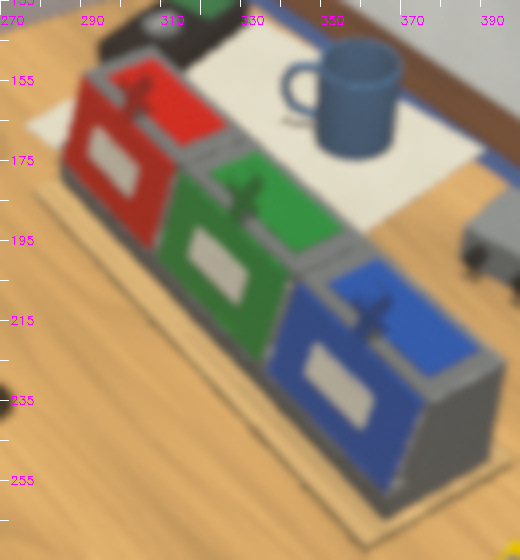

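View pics/sd_case.png

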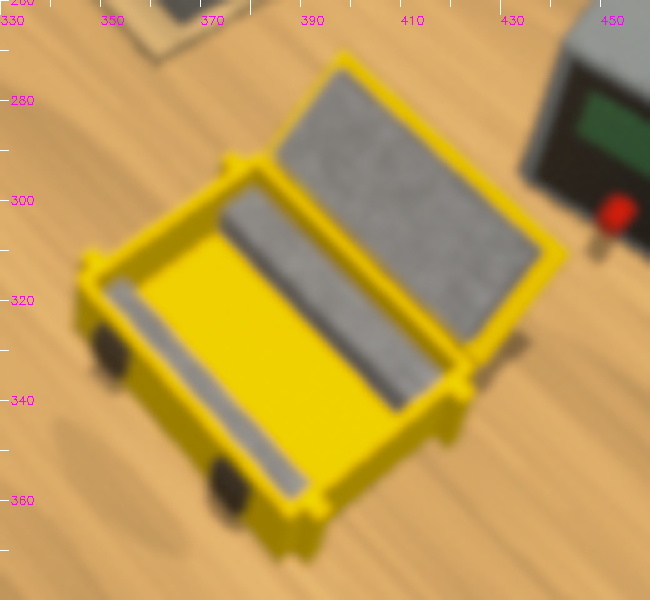

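```bash
cat > h.py <<'E'
import numpy as np
from workcell import robot
CI={n:robot.camera_info(n) for n in("scene","side","wrist")}
def ray(n,u,v):
    c=CI[n];R=np.array(c["R"]);d=R.T@np.array([(u-c["cx"])/c["fx"],(v-c["cy"])/c["fy"],1]);return -R.T@c["t"],d/np.linalg.norm(d)
def onz(n,u,v,z):
    o,d=ray(n,u,v);return o+d*(z-o[2])/d[2]
def tri(a,b):
    o1,d1=ray("scene",*a);o2,d2=ray("side",*b)
    s=np.linalg.lstsq(np.c_[d1,-d2],o2-o1,rcond=None)[0];p=o1+s[0]*d1;q=o2+s[1]*d2
    return (p+q)/2,np.linalg.norm(p-q)
E
python3 - <<'E'
from h import *
np.set_printoptions(precision=4,suppress=True)
print("tab tri",tri((334,265),(304.5,158.5)))
print("tab z.16",onz("scene",334,265,.16),onz("side",304.5,158.5,.16))
for p in [(299,259.5),(318.5,251.5),(343.5,299),(323,309),(323,321),(291,253)]: print("roof sc",p,onz("scene",*p,.126))
for p in [(297,152),(307.5,150),(327,165.5),(315.5,171.5)]: print("patch sd",p,onz("side",*p,.126))
for n,ps in (("scene",[(259,92),(291,82),(314,111.5),(282,125)]),("side",[(349,315.5),(382.5,292),(422.5,335),(389,361)])):
    P=[onz(n,*p,.05) for p in ps]
    for p in P: print(n,p)
    print("mean",np.mean(P,0))
E
```

```text
tab tri (array([0.6381, 0.1793, 0.152 ]), np.float64(0.003265957740281334))
tab z.16 [0.6389 0.1834 0.16  ] [0.6333 0.1697 0.16  ]
roof sc (299, 259.5) [0.6881 0.1221 0.126 ]
roof sc (318.5, 251.5) [0.6426 0.1262 0.126 ]
roof sc (343.5, 299) [0.6515 0.2437 0.126 ]
roof sc (323, 309) [0.6975 0.2412 0.126 ]
roof sc (323, 321) [0.7095 0.262  0.126 ]
roof sc (291, 253) [0.6958 0.1    0.126 ]
patch sd (297, 152) [0.661  0.2547 0.126 ]
patch sd (307.5, 150) [0.6982 0.2413 0.126 ]
patch sd (327, 165.5) [0.697  0.1266 0.126 ]
patch sd (315.5, 171.5) [0.6455 0.1248 0.126 ]
scene [ 0.5114 -0.4833  0.05  ]
scene [ 0.4029 -0.4754  0.05  ]
scene [ 0.4043 -0.3225  0.05  ]
scene [ 0.513  -0.3201  0.05  ]
mean [ 0.4579 -0.4003  0.05  ]
side [ 0.4081 -0.3277  0.05  ]
side [ 0.5277 -0.3297  0.05  ]
side [ 0.5172 -0.4825  0.05  ]
side [ 0.4034 -0.4782  0.05  ]
mean [ 0.4641 -0.4045  0.05  ]
```

Run:
```python
import cv2
for n,x,y,w,h,k in (("scene",240,135,110,150,5),("side",290,145,100,90,8)):
    im=cv2.imread(f"pics/{n}0.png")[y:y+h,x:x+w]; im=cv2.resize(im,None,fx=k,fy=k,interpolation=cv2.INTER_CUBIC)
    im=im[:600] if n=="side" else cv2.resize(im,None,fx=.8,fy=.8)
    cv2.imwrite(f"pics/tabs_{n}.png",im);print(im.shape)
```

```text
(600, 440, 3)
(600, 800, 3)
```

View pics/tabs_scene.png

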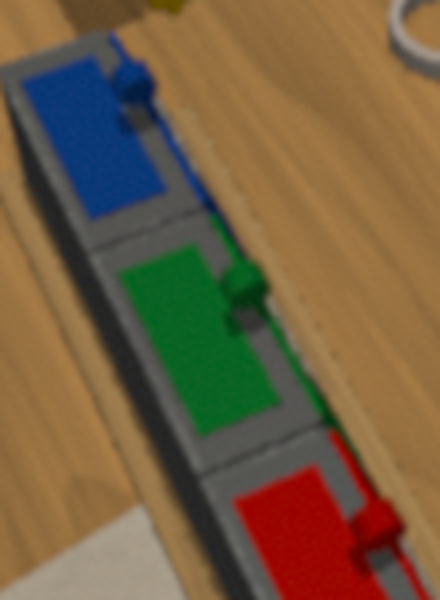

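View pics/tabs_side.png

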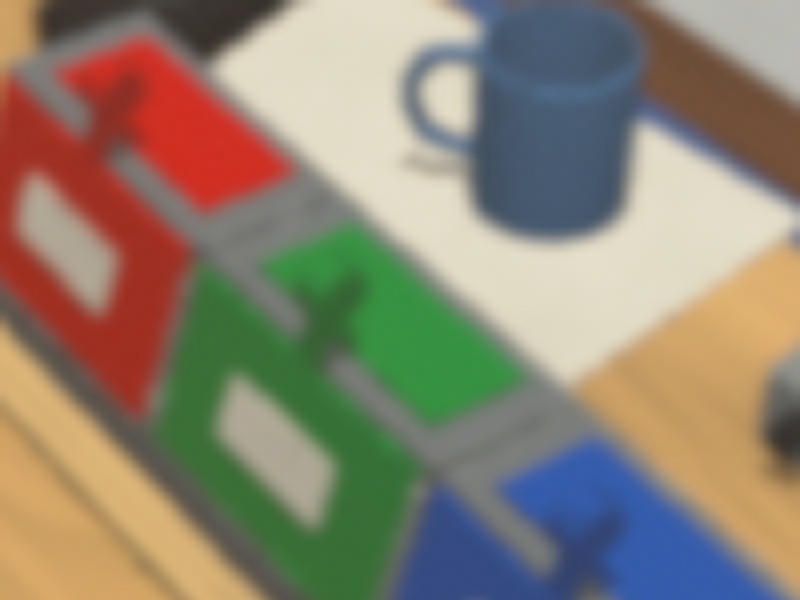

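Run:
```python
from h import *
np.set_printoptions(precision=4,suppress=True)
P=[onz("scene",*p,.16) for p in [(273.2,155.5),(300.8,206),(335,265.8)]]
print(P,np.diff(P,axis=0),np.linalg.norm(np.diff(P,axis=0),axis=1))
d=P[2]-P[0];print(np.degrees(np.arctan2(d[0],d[1])))
for s in [(302.5,158),(331,182.5),(362,212.5)]: print(onz("side",*s,.16))
```

```text
[array([ 0.6187, -0.1381,  0.16  ]), array([0.6297, 0.024 , 0.16  ]), array([0.638 , 0.1859, 0.16  ])] [[ 0.0111  0.1622 -0.    ]
 [ 0.0083  0.1619  0.    ]] [0.1626 0.1621]
3.4168851666936098
[0.6296 0.1762 0.16  ]
[0.625  0.0168 0.16  ]
[ 0.6111 -0.1436  0.16  ]
```

```bash
python3 -m inch '0 0 3 .033 -.033 .01 0;0 0 6 .066 -.066 .01 0;0 0 9 .098 -.098 .01 0;0 0 12 .131 -.131 .01 0;0 0 15 .164 -.164 .01 0;0 0 19 .197 -.197 .01 0;0 0 19 .229 -.229 .01 0;0 0 19 .262 -.262 .01 0;0 0 19 .295 -.295 .01 0;0 0 19 .328 -.328 .01 0;0 0 19 .36 -.36 .01 0;0 0 19 .37 -.393 .01 0' 30
python3 -m inch '0 0 0 0 0 0 0'
python3 - <<'E'
from workcell import robot
import cv2
s=robot.sense();print(s["tool_pos"],s["ee_rot"],s["width"])
im=robot.snapshot("wrist");cv2.imwrite("pics/w1.png",im[:,:,::-1])
im=robot.snapshot("scene");cv2.imwrite("pics/s1.png",im[:,:,::-1])
E
```

```text
t: 1.35
tool_pos: [0.6146, 0.1805, 0.2143]
ee_rot: [0.034, 0.999, -0.001, -0.0]
wrist_force: [0.2, 0.1, -0.2]
width: 0.0471
t: 1.45
tool_pos: [0.6162, 0.175, 0.2139]
ee_rot: [0.037, 0.999, -0.002, 0.0]
wrist_force: [-0.1, -0.3, -0.3]
width: 0.0468
[0.61618519 0.17495274 0.21393997] [ 3.73775214e-02  9.99299299e-01 -1.95700233e-03  5.28156430e-05] 0.04676171302367284
```

View pics/w1.png

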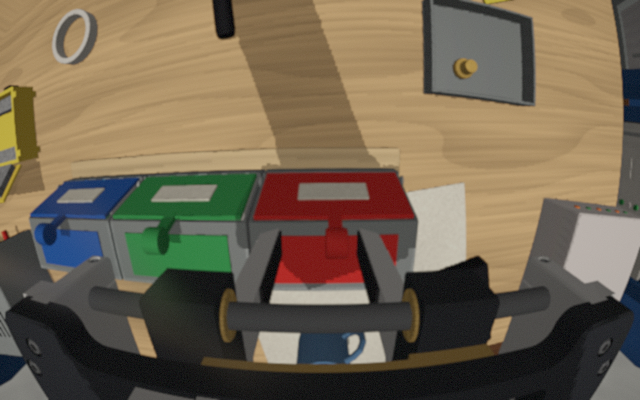

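The wrist view shows the red tab between the fingers at about (337,242), slightly right of centre. I'll enlarge that.

```bash
cat >> h.py <<'E'
from scipy.spatial.transform import Rotation as Ro
def wray(u,v,s):
    c=CI["wrist"];a=np.array([(u-c["cx"])/c["fx"],(v-c["cy"])/c["fy"]]);th=np.linalg.norm(a)
    d=np.r_[a/th*np.sin(th),np.cos(th)];T=np.array(c["T_tool_cam"]);R=Ro.from_quat(s["ee_rot"]).as_matrix()
    return R@T[:3,3]+s["tool_pos"],R@T[:3,:3]@d
def wz(u,v,s,z):
    o,d=wray(u,v,s);return o+d*(z-o[2])/d[2]
E
python3 - <<'E'
import cv2
im=cv2.imread("pics/w1.png")[160:300,240:430];cv2.imwrite("pics/w1c.png",cv2.resize(im,None,fx=4,fy=4,interpolation=cv2.INTER_CUBIC))
E
```

```text
(no output)
```

View pics/w1c.png

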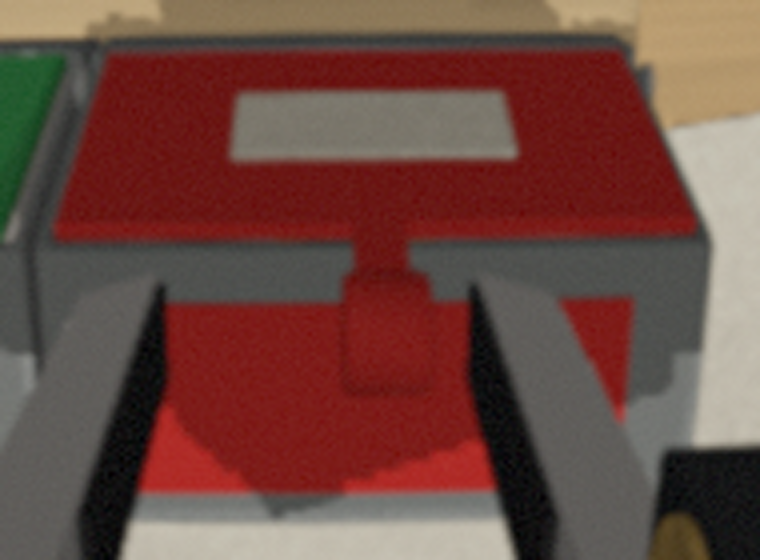

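Run:
```python
from h import *
np.set_printoptions(precision=4,suppress=True)
s=dict(tool_pos=np.array([0.61618519,0.17495274,0.21393997]),ee_rot=[3.73775214e-02,9.99299299e-01,-1.957e-03,5.28e-05])
f=lambda x,y:(240+x/4,160+y/4)
print("head",wz(*f(389,333),s,.16))
print("head L/R",wz(*f(343,333),s,.16),wz(*f(434,333),s,.16))
print("panel top L,R",wz(*f(57,238),s,.126),wz(*f(697,233),s,.126))
print("panel bot L,R",wz(*f(112,50),s,.045),wz(*f(622,50),s,.045))
print("tool y",Ro.from_quat(s["ee_rot"]).as_matrix()[:,1])
n=robot.sense();print(n["tool_pos"])
```

```text
head [0.641  0.1887 0.16  ]
head L/R [0.6403 0.1793 0.16  ] [0.6417 0.1979 0.16  ]
panel top L,R [0.6266 0.1147 0.126 ] [0.6367 0.2636 0.126 ]
panel bot L,R [0.5967 0.1179 0.045 ] [0.6073 0.2652 0.045 ]
tool y [ 0.0747  0.9972 -0.0039]
[0.6147 0.1797 0.2139]
```

```bash
python3 -m inch '0 0 0 .013 .004 0 0;0 0 0 .025 .008 0 0;0 0 0 .025 .008 -.02 0;0 0 0 .025 .008 -.04 0;0 0 0 .025 .008 -.06 0;0 0 0 .025 .008 -.073 0;0 0 0 .025 .008 -.073 0;0 0 0 .025 .008 -.073 0'
python3 - <<'E'
from workcell import robot
import cv2
s=robot.sense();print(s["tool_pos"],s["ee_rot"],s["width"])
im=robot.snapshot("wrist")[160:310,220:420];cv2.imwrite("pics/w2.png",cv2.resize(im[:,:,::-1],None,fx=4,fy=4))
E
```

```text
t: 2.35
tool_pos: [0.6397, 0.1884, 0.1415]
ee_rot: [0.035, 0.999, -0.001, -0.0]
wrist_force: [0.3, 0.8, 0.5]
width: 0.0473
[0.63969085 0.18843654 0.14149479] [ 3.46581983e-02  9.99398873e-01 -8.21648164e-04 -1.65325000e-04] 0.04725307297192897
```

View pics/w2.png

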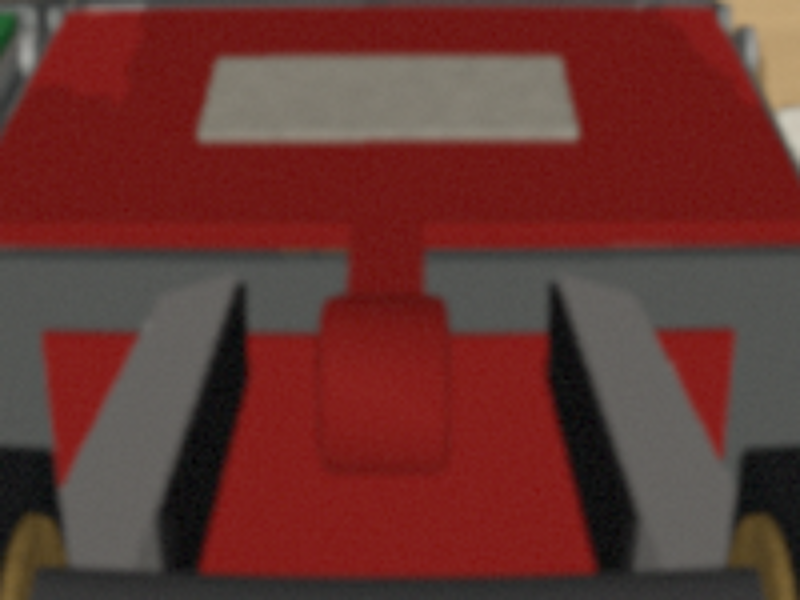

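The head sits between the pads, within 2 mm of centre. I'll close on it.

```bash
python3 -m inch '0 0 0 0 -.002 0 -1;0 0 0 0 -.002 0 -1;0 0 0 0 -.002 0 -1;0 0 0 0 -.002 0 -1;0 0 0 0 -.002 0 -1;0 0 0 0 -.002 0 -1' 25
python3 - <<'E'
import numpy as np
L=.124;yaw=np.radians(3.8)
for a in np.arange(.1,1.21,.1):
    t=.3-a; dx=L*(np.sin(t)-np.sin(.3));dz=L*(np.cos(t)-np.cos(.3))
    print(round(a,1),round(dx*np.cos(yaw),4),round(-dx*np.sin(yaw),4),round(dz,4))
E
```

```text
t: 3.0
tool_pos: [0.6401, 0.1866, 0.1422]
ee_rot: [0.035, 0.999, -0.001, 0.0]
wrist_force: [-0.3, 2.2, 2.3]
width: 0.0178
0.1 -0.012 0.0008 0.0031
0.2 -0.0242 0.0016 0.0049
0.3 -0.0366 0.0024 0.0055
0.4 -0.0489 0.0032 0.0049
0.5 -0.0611 0.0041 0.0031
0.6 -0.0731 0.0049 0.0
0.7 -0.0847 0.0056 -0.0043
0.8 -0.0959 0.0064 -0.0096
0.9 -0.1064 0.0071 -0.0161
1.0 -0.1163 0.0077 -0.0236
1.1 -0.1253 0.0083 -0.0321
1.2 -0.1335 0.0089 -0.0414
```

Width 17.8 mm, so the head is gripped. Next I pull along the arc.

```bash
python3 -m inch '0 0 0 -.012 .001 .003 -1;0 0 0 -.024 .0016 .005 -1;0 0 0 -.0365 .0024 .0055 -1;0 0 0 -.049 .003 .005 -1;0 0 0 -.061 .004 .003 -1;0 0 0 -.061 .004 .003 -1'
```

```text
t: 3.6
tool_pos: [0.5778, 0.1907, 0.1458]
ee_rot: [0.034, 0.999, -0.0, 0.001]
wrist_force: [0.0, -0.4, 5.5]
width: 0.0179
```

```bash
python3 -m inch '0 0 0 -.011 .001 -.0035 -1;0 0 0 -.022 .0015 -.008 -1;0 0 0 -.034 .002 -.013 -1;0 0 0 -.044 .003 -.02 -1;0 0 0 -.054 .0035 -.027 -1;0 0 0 -.063 .004 -.036 -1;0 0 0 -.071 .005 -.045 -1;0 0 0 -.071 .005 -.045 -1;0 0 0 -.071 .005 -.045 -1'
python3 - <<'E'
from workcell import robot
import cv2
im=robot.snapshot("wrist");cv2.imwrite("pics/w3.png",im[:,:,::-1])
im=robot.snapshot("side")[100:300,200:460];cv2.imwrite("pics/sd3.png",cv2.resize(im[:,:,::-1],None,fx=3,fy=3))
E
```

```text
t: 4.5
tool_pos: [0.5052, 0.1954, 0.1007]
ee_rot: [0.034, 0.999, -0.001, -0.001]
wrist_force: [-7.9, -1.6, 2.5]
width: 0.0179
```

View pics/w3.png

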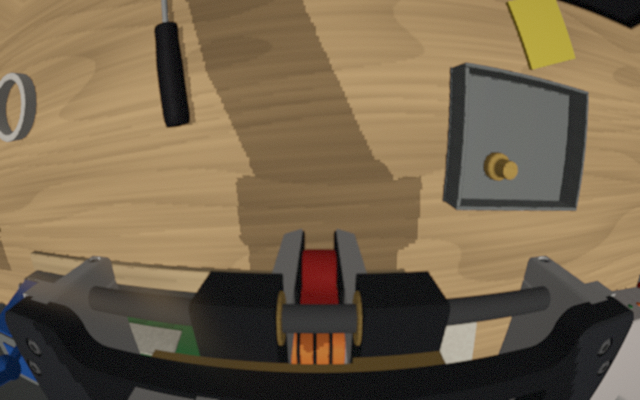

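View pics/sd3.png

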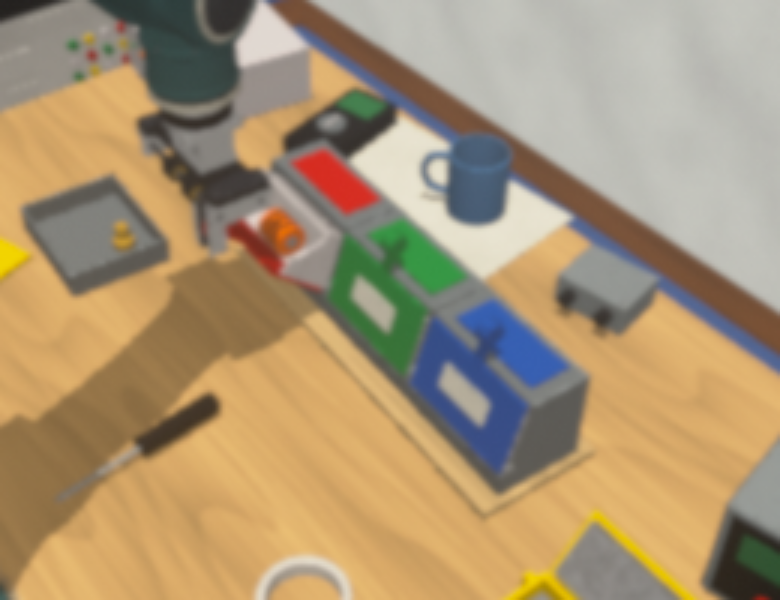

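```bash
python3 -m inch '0 0 0 0 0 0 -.3;0 0 0 0 0 0 -.1;0 0 0 0 0 0 -.1;0 0 0 0 0 0 -.1;0 0 0 0 0 .02 -.1;0 0 0 0 0 .05 0;0 0 0 0 0 .09 .2;0 0 0 .02 -.003 .11 .4;0 0 0 .05 -.003 .12 .5;0 0 0 .05 -.003 .12 .5;0 0 0 .05 -.003 .12 .5;0 0 0 .05 -.003 .12 .5'
python3 - <<'E'
from workcell import robot
import cv2
s=robot.sense();print(s["tool_pos"],s["ee_rot"],s["width"])
im=robot.snapshot("wrist");cv2.imwrite("pics/w4.png",im[:,:,::-1])
cv2.imwrite("pics/w4c.png",cv2.resize(im[180:330,220:420,::-1],None,fx=4,fy=4,interpolation=cv2.INTER_CUBIC))
im=robot.snapshot("side");cv2.imwrite("pics/sd4.png",im[:,:,::-1])
im=robot.snapshot("scene");cv2.imwrite("pics/s4.png",im[:,:,::-1])
E
```

```text
t: 5.8
tool_pos: [0.5544, 0.1924, 0.2201]
ee_rot: [0.034, 0.999, -0.001, -0.002]
wrist_force: [0.7, -0.6, 0.4]
width: 0.0704
[0.55444794 0.19242814 0.22014337] [ 0.03410103  0.99941669 -0.00107107 -0.00150338] 0.07041991586580999
```

View pics/w4c.png

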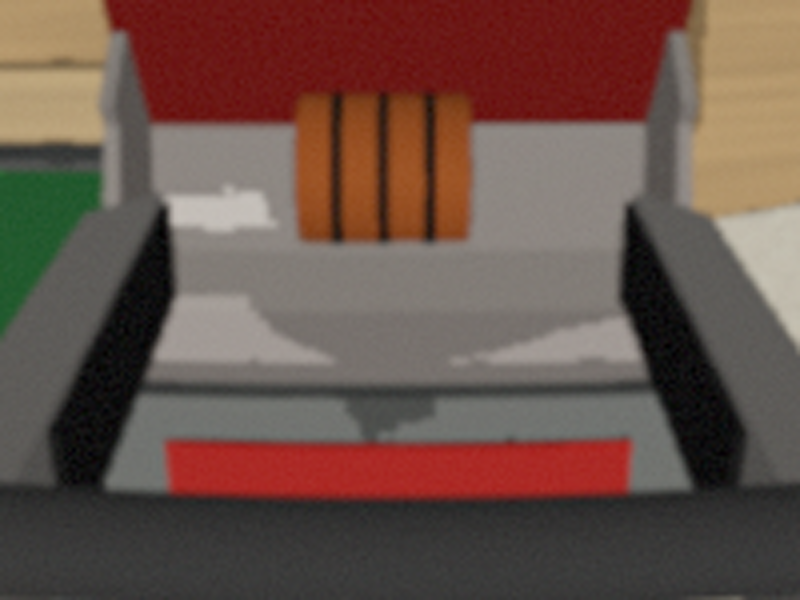

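View pics/sd4.png

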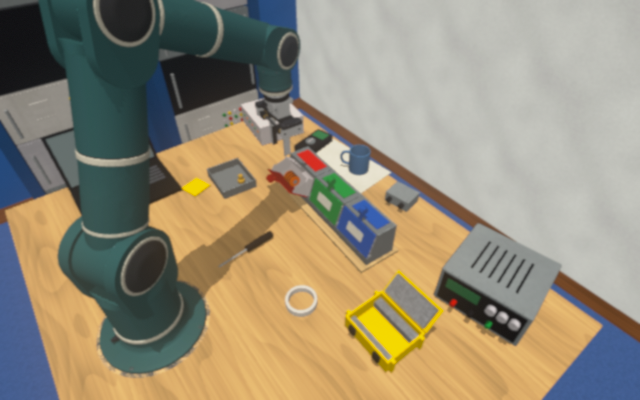

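View pics/s4.png

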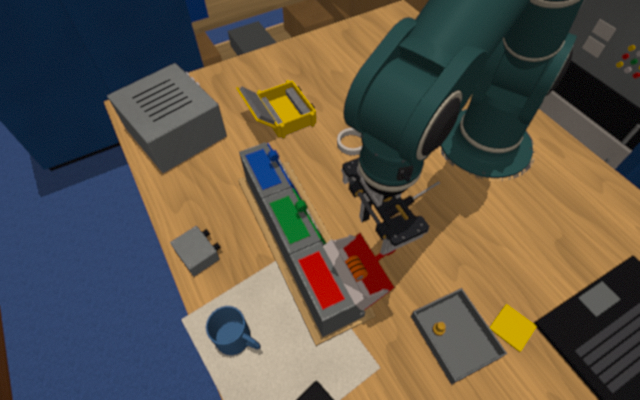

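Run:
```python
from h import *
np.set_printoptions(precision=4,suppress=True)
s=dict(tool_pos=np.array([0.55444794,0.19242814,0.22014337]),ee_rot=[0.03410103,0.99941669,-0.00107107,-0.00150338])
f=lambda x,y:(220+x/4,180+y/4)
print("plug",wz(*f(384,166),s,.0875))
print("L,R",wz(*f(297,166),s,.095),wz(*f(471,166),s,.095))
print("front/back silh",wz(*f(384,93),s,.0875),wz(*f(384,240),s,.0875))
print("pred", np.array([.6035,.189])+.015*np.array([-1,.066]))
o,d=wray(*f(384,166),s);print(o,d)
```

```text
plug [0.5854 0.1878 0.0875]
L,R [0.5814 0.1654 0.095 ] [0.5844 0.2106 0.095 ]
front/back silh [0.5653 0.1892 0.0875] [0.6066 0.1863 0.0875]
pred [0.5885 0.19  ]
[0.4808 0.1984 0.4001] [ 0.3171 -0.0321 -0.9479]
```

```bash
python3 -m inch '0 0 0 .016 -.002 0 .5;0 0 0 .032 -.004 -.01 .5;0 0 0 .032 -.004 -.04 .5;0 0 0 .032 -.004 -.07 .5;0 0 0 .032 -.004 -.1 .5;0 0 0 .032 -.004 -.125 .5;0 0 0 .032 -.004 -.1425 .5;0 0 0 .032 -.004 -.1425 .5;0 0 0 .032 -.004 -.1425 .5'
python3 - <<'E'
from workcell import robot
import cv2
im=robot.snapshot("wrist")
cv2.imwrite("pics/w5c.png",cv2.resize(im[180:330,220:420,::-1],None,fx=4,fy=4,interpolation=cv2.INTER_CUBIC))
E
```

```text
t: 6.85
tool_pos: [0.5866, 0.1886, 0.0785]
ee_rot: [0.034, 0.999, -0.001, -0.001]
wrist_force: [0.5, 0.5, 0.4]
width: 0.0708
```

View pics/w5c.png

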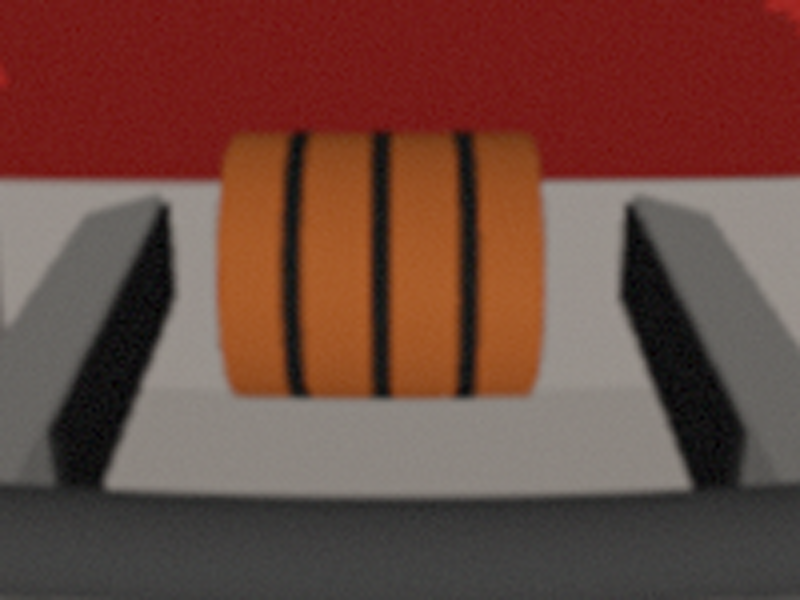

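The fingers straddle the plug, which sits about 2 mm toward -y. Closing with that correction.

```bash
python3 -m inch '0 0 0 0 -.002 -.002 .3;0 0 0 0 -.002 -.002 0;0 0 0 0 -.002 -.002 -.5;0 0 0 0 -.002 -.002 -.5;0 0 0 0 -.002 -.002 -.5;0 0 0 0 -.002 -.002 -.5;0 0 0 0 -.002 -.002 -.5' 25
python3 -m inch '0 0 0 0 0 .01 -.5;0 0 0 0 0 .03 -.5;0 0 0 0 0 .06 -.5;0 0 0 0 0 .1 -.5;0 0 0 0 0 .13 -.5;0 0 0 0 0 .13 -.5'
python3 - <<'E'
from workcell import robot
import cv2
im=robot.snapshot("wrist")
cv2.imwrite("pics/w6.png",im[:,:,::-1])
im=robot.snapshot("side")
cv2.imwrite("pics/sd6.png",cv2.resize(im[100:300,200:460,::-1],None,fx=3,fy=3,interpolation=cv2.INTER_CUBIC))
E
```

```text
t: 7.6
tool_pos: [0.5872, 0.1868, 0.0774]
ee_rot: [0.034, 0.999, -0.001, -0.001]
wrist_force: [-1.2, -0.7, 5.5]
width: 0.0446
t: 8.2
tool_pos: [0.5889, 0.1873, 0.2122]
ee_rot: [0.034, 0.999, 0.001, 0.002]
wrist_force: [0.2, 0.5, -0.2]
width: 0.045
```

View pics/w6.png

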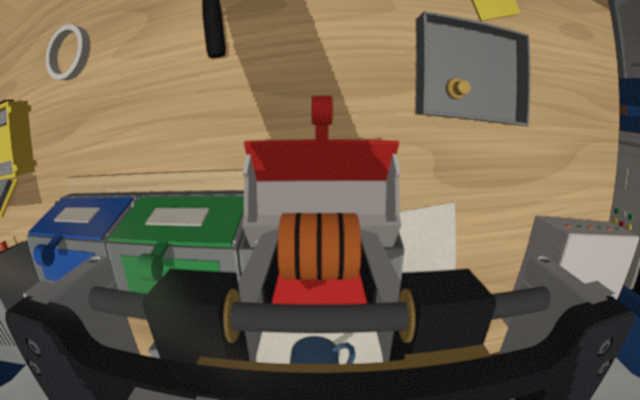

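View pics/sd6.png

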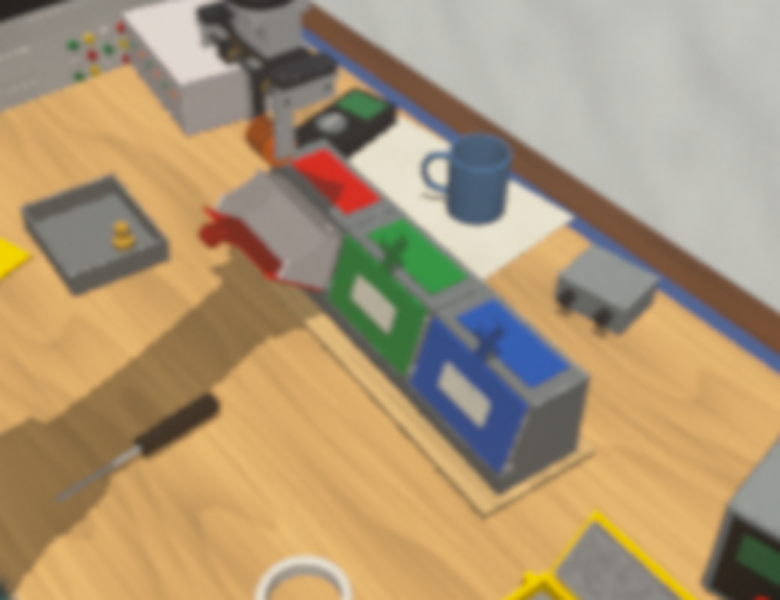

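```bash
python3 -m inch '0 0 1 -.01 -.02 .01 -.5;0 0 2 -.025 -.06 .01 -.5;0 0 3 -.045 -.1 .01 -.5;0 0 3 -.06 -.14 .01 -.5;0 0 3 -.075 -.18 .01 -.5;0 0 3 -.085 -.22 .01 -.5;0 0 3 -.095 -.26 .01 -.5;0 0 3 -.1 -.3 .01 -.5;0 0 3 -.105 -.34 .01 -.5;0 0 3 -.11 -.38 .01 -.5;0 0 3 -.115 -.42 .01 -.5;0 0 3 -.12 -.45 .01 -.5'
```

```text
t: 9.5
tool_pos: [0.4659, -0.2653, 0.217]
ee_rot: [0.009, 1.0, -0.0, -0.001]
wrist_force: [1.0, 0.6, -0.2]
width: 0.045
```

```bash
python3 -m inch '0 0 0 -.002 -.03 0 -.5;0 0 0 -.003 -.06 0 -.5;0 0 0 -.004 -.1 0 -.5;0 0 0 -.004 -.13 0 -.5;0 0 0 -.004 -.135 0 -.5;0 0 0 -.004 -.135 0 -.5;0 0 0 -.004 -.135 0 -.5'
python3 - <<'E'
from workcell import robot
import cv2
s=robot.sense();print(s["tool_pos"],s["ee_rot"],s["width"])
im=robot.snapshot("wrist")
cv2.imwrite("pics/w7.png",im[:,:,::-1])
im=im[140:300,210:430]
cv2.imwrite("pics/w7c.png",cv2.resize(im[:,:,::-1],None,fx=3.5,fy=3.5,interpolation=cv2.INTER_CUBIC))
E
```

```text
t: 10.2
tool_pos: [0.462, -0.3991, 0.2163]
ee_rot: [0.008, 1.0, 0.0, -0.001]
wrist_force: [0.4, 0.3, -0.6]
width: 0.0449
[ 0.46198369 -0.39907292  0.21626639] [ 8.11763274e-03  9.99965950e-01  2.16282048e-04 -1.46839275e-03] 0.04489831696296012
```

View pics/w7.png

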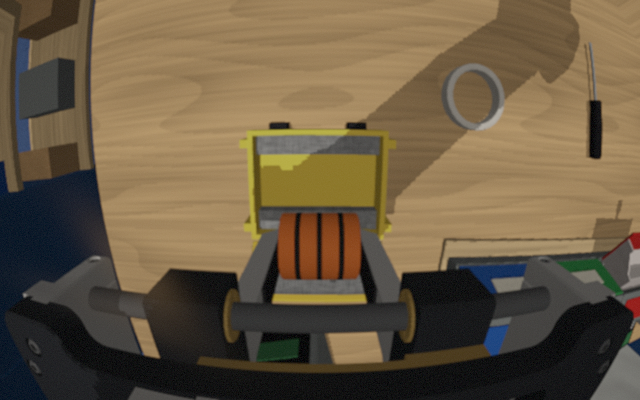

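View pics/w7c.png

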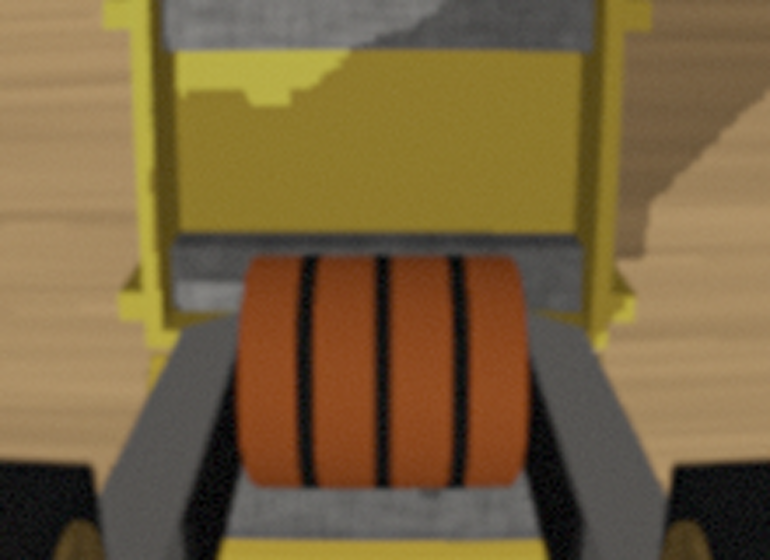

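Run:
```python
from h import *
np.set_printoptions(precision=4,suppress=True)
s=dict(tool_pos=np.array([0.46198369,-0.39907292,0.21626639]),ee_rot=[8.11763274e-03,9.99965950e-01,2.16282e-04,-1.46839e-03])
f=lambda x,y:(210+x/3.5,140+y/3.5)
g=lambda n,x,y,z:print(n,wz(*f(x,y),s,z))
g("front strip inner top L",165,50,.034);g("R",592,50,.034)
g("back strip inner bottom L",178,233,.006);g("R",578,233,.006)
g("back strip inner top? L",175,243,.034);g("R",585,243,.034)
g("back strip back top L",175,308,.034)
g("rim -y outer",132,50,.05);g("rim +y outer",622,50,.05)
g("rim -y outer2",147,320,.05);g("rim +y outer2",608,320,.05)
print("front rim L,R",wz(249,132,s,.05),wz(388,132,s,.05))
print("plug",wz(*f(384,372),s,.2263))
```

```text
front strip inner top L [ 0.4252 -0.4708  0.034 ]
R [ 0.4276 -0.3261  0.034 ]
back strip inner bottom L [ 0.4975 -0.4755  0.006 ]
R [ 0.5    -0.3242  0.006 ]
back strip inner top? L [ 0.4933 -0.4713  0.034 ]
R [ 0.4957 -0.3268  0.034 ]
back strip back top L [ 0.5176 -0.473   0.034 ]
rim -y outer [ 0.4232 -0.4786  0.05  ]
rim +y outer [ 0.4258 -0.3192  0.05  ]
rim -y outer2 [ 0.5163 -0.48    0.05  ]
rim +y outer2 [ 0.5189 -0.3207  0.05  ]
front rim L,R [ 0.3978 -0.4759  0.05  ] [ 0.4004 -0.3192  0.05  ]
plug [ 0.4609 -0.3979  0.2263]
```

The case interior checks out: the channel measures about 69 mm wide, with its centre at (0.4615, -0.399). The plug is already above it at (0.461, -0.398), so I lower straight down.

```bash
python3 -m inch '0 0 0 0 0 -.02 -.5;0 0 0 0 0 -.04 -.5;0 0 0 0 0 -.065 -.5;0 0 0 0 0 -.09 -.5;0 0 0 0 0 -.115 -.5;0 0 0 0 0 -.14 -.5;0 0 0 0 0 -.16 -.5;0 0 0 0 0 -.175 -.5;0 0 0 0 0 -.185 -.5;0 0 0 0 0 -.19 -.5;0 0 0 0 0 -.195 -.5;0 0 0 0 0 -.195 -.5'
python3 -m inch '0 0 0 0 0 -.001 -.5;0 0 0 0 0 -.002 -.5;0 0 0 0 0 -.002 -.5'
```

```text
t: 11.45
tool_pos: [0.4623, -0.3989, 0.0215]
ee_rot: [0.008, 1.0, 0.0, -0.001]
wrist_force: [0.4, 0.2, 0.0]
width: 0.0446
t: 11.75
tool_pos: [0.4624, -0.3989, 0.0197]
ee_rot: [0.008, 1.0, 0.0, -0.001]
wrist_force: [-0.9, -0.7, -0.8]
width: 0.0454
```

No contact yet; the floor should be about 3–4 mm lower.

```bash
python3 -m inch '0 0 0 0 0 -.001 -.5;0 0 0 0 0 -.002 -.5;0 0 0 0 0 -.002 -.5'
python3 -m inch '0 0 0 0 0 -.001 -.5;0 0 0 0 0 -.002 -.5;0 0 0 0 0 -.002 -.5'
```

```text
t: 12.05
tool_pos: [0.4623, -0.3989, 0.0176]
ee_rot: [0.008, 1.0, 0.0, -0.001]
wrist_force: [0.2, 0.1, -1.0]
width: 0.0446
t: 12.35
tool_pos: [0.4626, -0.399, 0.0168]
ee_rot: [0.008, 1.0, 0.0, -0.001]
wrist_force: [-3.7, 6.4, 20.2]
width: 0.0448
```

Contact at TCP z of about 0.017, with 20 N on the wrist. I'll ease off slightly, then open slowly and rise.

```bash
python3 -m inch '0 0 0 0 0 0 -.2;0 0 0 0 0 0 .1;0 0 0 0 0 0 .5;0 0 0 0 0 0 .5;0 0 0 0 0 0 .5;0 0 0 0 0 .01 .5;0 0 0 0 0 .03 .5;0 0 0 0 0 .06 .5;0 0 0 0 0 .1 .5;0 0 0 0 0 .14 .5;0 0 0 0 0 .18 .5;0 0 0 0 0 .2 .5'
python3 -m inch '0 0 0 0 0 .02 .5;0 0 0 -.03 .03 .03 .5;0 0 0 -.05 .06 .03 .5;0 0 0 -.05 .06 .03 .5'
python3 - <<'E'
from workcell import robot
import cv2
s=robot.sense();print(s["tool_pos"],s["ee_rot"],s["width"])
im=robot.snapshot("wrist")
cv2.imwrite("pics/w8.png",im[:,:,::-1])
im=robot.snapshot("side")
cv2.imwrite("pics/sd8.png",cv2.resize(im[140:390,260:460,::-1],None,fx=3,fy=2.4 and 2.4,interpolation=cv2.INTER_CUBIC))
im=robot.snapshot("scene")
cv2.imwrite("pics/s8.png",im[:,:,::-1])
E
```

```text
t: 13.55
tool_pos: [0.4631, -0.3999, 0.2212]
ee_rot: [0.008, 1.0, -0.001, 0.001]
wrist_force: [0.6, -0.6, 0.6]
width: 0.0709
t: 13.95
tool_pos: [0.4115, -0.3373, 0.2524]
ee_rot: [0.008, 1.0, -0.0, 0.002]
wrist_force: [0.8, -1.7, 0.1]
width: 0.0705
[ 0.41146302 -0.33734439  0.25238906] [ 7.66821184e-03  9.99968798e-01 -4.15959783e-04  1.85181450e-03] 0.07048665267658744
```

View pics/w8.png

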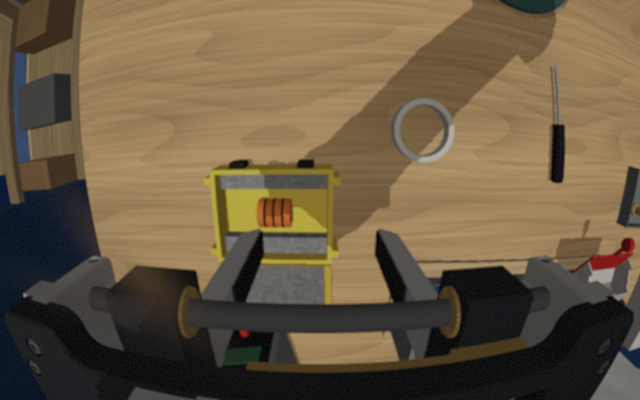

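View pics/sd8.png

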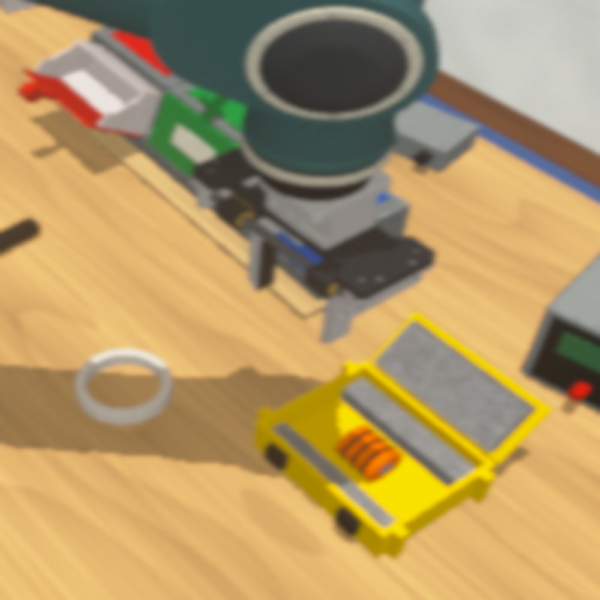

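View pics/s8.png

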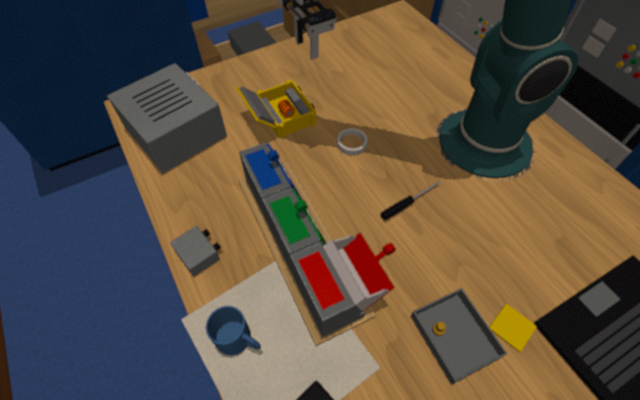

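```bash
python3 - <<'E'
from h import *
np.set_printoptions(precision=4,suppress=True)
s=dict(tool_pos=np.array([0.41146302,-0.33734439,0.25238906]),ee_rot=[7.66821e-03,9.99968798e-01,-4.1596e-04,1.85181e-03])
p=wz(275,212,s,.026);print("plug",p,"rel case",p[:2]-[.4615,-.399])
print("tab",onz("scene",389.5,248.5,.1186),"expected ~[.505,.195]")
E
python3 -m inch '0 0 0 0 0 0 .5;0 0 0 0 0 0 .5;0 0 0 0 0 0 .5'
python3 - <<'E'
from workcell import robot
robot.sign_off()
E
```

```text
plug [ 0.4613 -0.398   0.026 ] rel case [-0.0002  0.001 ]
tab [0.5024 0.1934 0.1186] expected ~[.505,.195]
t: 14.4
tool_pos: [0.4135, -0.3405, 0.2517]
ee_rot: [0.008, 1.0, -0.001, 0.001]
wrist_force: [-0.0, -0.5, 0.5]
width: 0.0704
the job is handed in; nothing more can be done
```

I pulled the red bin open by its tab, lowered its orange plug into the yellow case and let go. I then moved the arm clear and handed the job in at about 14.4 s.

- **Bin:** it stayed tipped open after I let go. In the last scene image the tab head is at about (0.502, 0.193), within 3 mm of where it should be when fully open (about 1.2 rad).
- **Plug:** it lies on its side between the foam strips, within about 1 mm of the case's middle in the last wrist image. Its height was not measured directly, but it touched the floor at about the expected height, with about 20 N on the wrist as it touched down.
- **Arm:** at hand-in the gripper was open at about 0.25 m height, with no contact force on the wrist.

No check failed. The side camera's first tab positions were 5–15 mm off the scene camera's, probably because the tab's shadow blurred it. I relied on the scene and wrist views, which agreed with the sizes given.

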